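# Fit the spacer and the R-clip that keep a cart wheel on its axle

### The job

A cart wheel lies on its upright stub axle. Lower the steel spacer ring over the axle so that it sits flat on the wheel's hub, then take the larger R-clip and push its straight leg through the axle's cross hole until its bow springs over the axle and the clip sits fully home. The axle may have turned in its plate, so feel for the hole and ease the clip in gently: do not force it against the axle.

Things in the scene. Friction and masses are not known exactly. Their poses are not given: they have to be found in the camera images.
- stub_axle: Steel plate 120 x 90 x 10 mm (x by y), fixed on the bench, carrying an upright axle and a flat-lying black-tyred wheel: 125 mm across, tyre top 54 mm above the bench, round hub 47 mm across with its face 58 mm above the bench. The axle, greased steel 25 mm thick, rises from the hub to a rounded end 93 mm above the bench. Origin: centre of the plate's underside, on the axle's axis; z up.
- axle_eye (a point): Point on the axle's axis at the height of its cross hole, 74 mm above the bench; its axes are the plate's. The hole: 8 mm wide, level, right through, mouths lightly countersunk. The axle turns very stiffly in the plate (0.6 N m); at the start the hole's line lies turned about z from the plate's x axis by anything from -1.2 to +0.4 rad, and no pose reports it: look or feel for it.
- spacer: Loose plain steel ring, 44 mm outside, bore 27.5 mm, 10 mm high, 55 to 115 g, lying on the bench. Origin: centre of its underside, z up. On the hub its top is 68 mm above the bench.
- clip: The larger of two steel R-clips, flat on the bench: 6 mm wire, 92 mm long, 90 g (the other, of 4 mm wire, does not fit). Grip: its double coil, 28 mm outside, 12 mm high. Origin: centre of the coil's underside; z up; x along the straight leg, coil to tip; leg axis at y = -11, z = 3 mm. The sprung leg lies on the leg's +y side, in the same plane, and ends at x = 71, y = 10 mm.
- clip_tip (a point): Rounded end of the clip's straight leg, on the leg's axis: x = 77.5, y = -11, z = 3 mm in the clip's frame.
- clip_seat (a point): Point on the straight leg's axis, 35.5 mm behind clip_tip (x = 42 mm in the clip's frame), on which the sprung leg's bow is centred; the bow fits the 25 mm axle. When the clip is home it lies on the axle's axis at the hole's height. Axes as the clip's.
- clip_bow (a joint): Spread of the clip's sprung leg, rad: -0.02 at rest, 0.1 as its narrow part rides over the axle, under 0.03 once sprung over. Spring 3 N m/rad. The flare meets the axle with the leg about 20 mm in; riding over takes 3 to 6 N along the leg (leg and bow then pinch the axle with 15 N in all), after which the clip pulls itself on. Over 24 N in all between clip and axle counts as forced.

How it is judged (in metres and radians):
On the way, in this order (a step that is already met when the one before it is completed fails the run):
1. the spacer sits flat on the hub's face, round the axle (centred within 3 mm, underside 56 to 60.5 mm above the plate's underside) (horizontal distance between spacer and axle_eye below 0.003 m and z of spacer in the frame of stub_axle between 0.056 and 0.0605 m and angle between spacer's own z axis and vertical below 0.08 rad), for 0.2 s.
2. the clip's leg is through the hole and its bow has sprung over the axle (seat point within 4 mm of the axle's axis and 3 mm of the hole's height, bow spread under 0.06 rad) (horizontal distance between clip_seat and axle_eye below 0.004 m and z of clip_seat in the frame of axle_eye between -0.003 and 0.003 m and value of joint clip_bow below 0.06 rad and angle between clip's own z axis and vertical below 0.4 rad), for 0.2 s.
At the end, for the whole second after the job is handed in: spacer flat on the hub round the axle (3 mm of centre, underside 56 to 60.5 mm up, level to 0.08 rad); clip home: seat point within 4 mm of the axle's axis and 3 mm of the hole's height, bow spread under 0.06 rad, tilt under 0.4 rad (it may settle on the spacer); both at rest (all of step 1 and all of step 2 and linear speed of each of clip, spacer below 0.01 m/s); the robot touches nothing.
It fails at once if the clip is forced: all contact forces between clip and stub axle together pass 24 N (contact force between clip and stub_axle above 24 N).
It also fails if it takes over 72 s, if anything falls off the work surface, if the arm or the gripper's body presses on something with over 40 N, if the wrist force passes 120 N, or if a joint passes its speed limit or range.

### The arm

A 6-joint arm with a two-finger parallel gripper is mounted at the origin on a cart in front of the work surface, level with it; the furniture and walls round the work are solid. World frame = base frame: x ahead of the robot, y to its left, z up, the work surface at z = 0. Lengths are in mm, angles in rad, forces in N, time in s.
With the tool pointing down it reaches from about 350 to 975 mm from the base axis. Payload 7.1 kg.
Tool frame: the origin (TCP) lies midway between the tips of the shut fingers; the grasp point (between the pads) lies 19 mm behind it; z points along the fingers, y is the line along which they close (so a half turn about z gives the same grasp; the last joint's range is limited). The gripper opens to 88 mm and grips with 3 to 60 N. Pads are 20 mm wide; open, the fingers measure 115 mm over their backs; the gripper's body (75 mm by 178 mm) begins 61 mm behind the grasp point.
Start: joints at [-1.155, 0.423, 1.63, -0, 1.089, -0.019], TCP at [263.283, -566.822, 222.675] pointing down, gripper open.
Joint ranges: [-3, 3], [-0.9, 2.11], [0.09, 2.58], [-1.31, 4.45], [0.11, 2.69], [-2.54, 2.54]. Speed limits (rad/s): [2.39, 2.39, 3.01, 3.14, 3.14, 3.14].

### API

Orientations are given as a rotation vector (axis times angle).
In Python, from workcell import ctrl gives the robot as it stands. The module is installed in compiled form; this text tells all that it offers.
- The arm moves only by the tool servo_tool, never from a script. Its argument "increments" is a list of rows, each a list of 7 numbers: the shift along the world's x, y, z in cm, then the turn, a rotation vector about the world's x, y, z in degrees, then the opening, from -1 (shut) to 1 (fully open). A call has 1 to 20 rows; each row is the pose to reach, as a shift and turn from the pose commanded when the call began; what a row does not reach only later rows make up. A row lasts 1/12 s, in which the tool goes at most 41.7 mm and 7.16 degrees, less where a joint would pass 70% of its speed; a pose out of reach is approached as far as the arm can. A call with a gripper value outside its range is refused whole. The fingers move at their own pace and stop on an object; the grip force is fixed at half the most. Time passes only in rows, so rows that repeat a pose let the fingers close. It gives the time, the measured TCP pose, the force, the opening and the grip force at its end, in the units of the state.
- ctrl.get_obs(): the state, without advancing time (a new reading comes with each control period).
- ctrl.get_image(name): name is "side" or "top" or "wrist"; returns a dict with "image" (420x560x3 uint8, red, green, blue), "fx", "fy", "cx", "cy" (pixels), "extrinsics" (4x4, takes a point from camera to world coordinates); the wrist camera has in their place "tool_from_camera" (4x4, takes a point from camera to tool coordinates, whose origin is the TCP and whose axes are the flange's). Camera axes: x right, y up, looking along -z (the intrinsics and any distortion apply to the point x, -y, -z); pixel columns grow to the right and rows downward; lengths in mm; the calibration is good to about 2 mm. The wrist camera is an equidistant fisheye: a pixel r from the principal point sees the ray r / f radians off the axis. A picture is of the moment at which its call begins: read the wrist's pose just before it. There is no depth.
- ctrl.close_job(): hands the job in; it is judged then, once.
The state is a dict: "t": time; "qpos": joint angles; "qvel": joint speeds; "joint_torque": joint torques, N m; "ee_pos": TCP position; "orientation": TCP orientation; "ft_force": force on the tool from outside, world axes, zero at the start; "moment": the same for the moment, N m; "width": finger opening in mm; "grasp_force": force on a finger pad.
Only numpy, scipy, OpenCV 4.12 (cv2) and the standard library are available. Lean on these libraries where they do the work, as an engineer would, in place of code of your own. Each camera call takes 0.05 s, during which the arm holds its last target. There are 200 camera calls.

## Working session

There is one attempt and no reset: what is moved stays moved. The work goes in short steps, Python scripts to look and compute and a tool call to move; the robot and the scene stay as the last step left them, time stands still between calls to the robot, and variables do not carry over. Pictures are saved under pics/ and viewed, at most 10 in all, crops included, and the job is handed in when it is done.

Besides the shell and the picture viewer there is one more tool, called after ">>>" in YAML: its name, and indented under it one key for each argument. servo_tool: Moves the arm, as the interface text tells. Its arguments: {"type":"object","properties":{"increments":{"type":"array","items":{"type":"array","items":{"type":"number"}}}},"required":["increments"]}

```bash
mkdir -p pics; cat > h.py <<'E'
import numpy as np, cv2
from scipy.spatial.transform import Rotation as R
from workcell import ctrl
def snap(n,fn=None):
    o=ctrl.get_obs(); d=ctrl.get_image(n); d['obs']=o
    if n=='wrist':
        T=np.eye(4);T[:3,:3]=R.from_rotvec(o['orientation']).as_matrix();T[:3,3]=o['ee_pos']
        d['E']=T@np.array(d['tool_from_camera'])
    else: d['E']=np.array(d['extrinsics'])
    d['fish']=n=='wrist'
    if fn: cv2.imwrite('pics/'+fn,d['image'][:,:,::-1])
    return d
def ray(d,u,v):
    x=(u-d['cx'])/d['fx'];y=(v-d['cy'])/d['fy']
    if d['fish']:
        r=np.hypot(x,y)+1e-12;s=np.sin(r)/r;c=np.array([x*s,-y*s,-np.cos(r)])
    else: c=np.array([x,-y,-1.])
    return d['E'][:3,3],d['E'][:3,:3]@c
def onz(d,u,v,z):
    o,r=ray(d,u,v);return o+r*(z-o[2])/r[2]
def proj(d,p):
    q=d['E'][:3,:3].T@(np.array(p)-d['E'][:3,3]);x,y,z=q[0],-q[1],-q[2]
    if d['fish']:
        h=np.hypot(x,y)+1e-12;t=np.arctan2(h,z);x,y=x/h*t,y/h*t
    else: x,y=x/z,y/z
    return np.array([d['cx']+d['fx']*x,d['cy']+d['fy']*y])
E
python3 - <<'E'
from h import *
a=snap('top','top0.png')
b=snap('side','side0.png')
for d in(a,b):print(d['fx'],d['cx'],d['cy'],d['E'].round(3).tolist())
print(ctrl.get_obs())
E
```

```text
383.3382796318814 282.02642867230117 203.94413429900737 [[-0.026, 0.994, -0.103, 411.347], [-0.999, -0.028, -0.027, 203.16], [-0.03, 0.102, 0.994, 922.642], [0.0, 0.0, 0.0, 1.0]]
544.907069439973 263.94762448664363 212.56583963578933 [[-0.88, 0.205, -0.428, 137.962], [-0.475, -0.384, 0.792, 882.677], [-0.002, 0.9, 0.435, 444.765], [0.0, 0.0, 0.0, 1.0]]
{'t': 0.1, 'qpos': array([-1.15500198e+00,  4.23753310e-01,  1.63058385e+00,  2.04215076e-05,
        1.08862220e+00, -1.89879788e-02]), 'qvel': array([ 0.00069343, -0.00089822,  0.00028957,  0.00132108, -0.00241177,
        0.00090072]), 'joint_torque': array([-1.10006084e-03, -5.45615458e+01, -2.74328148e+01,  6.43923157e-02,
        1.87456602e-02, -2.85518792e-05]), 'ee_pos': array([ 263.09361742, -566.38240097,  221.99805788]), 'orientation': array([-3.06634177e+00, -6.77283592e-01,  3.95121811e-04]), 'ft_force': array([ 0.53253881,  0.21564025, -0.12646159]), 'moment': array([-0.04507768,  0.01757617,  0.06023827]), 'grasp_force': 0.0, 'width': 87.95883913846656}
```

View pics/top0.png

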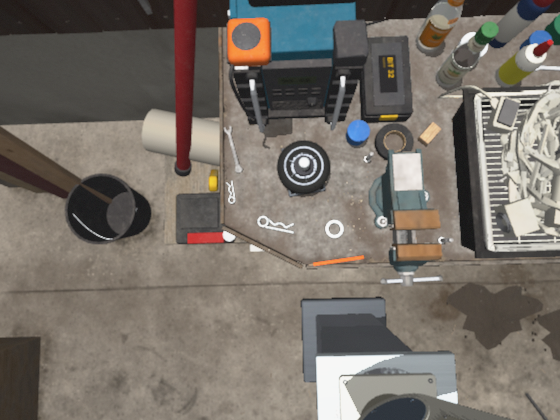

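View pics/side0.png

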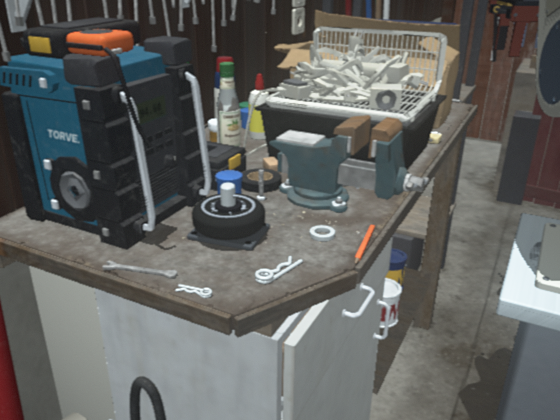

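The top view shows the ring at (334,229), the large clip from coil (262,221) to tip (293,231), and the axle at (304,165). The small clip is at (231,190). The side view shows the same items.

```bash
python3 - <<'E'
from h import *
a=snap('top');b=snap('side')
for n,d,bx in(('top',a,(240,200,350,250)),('side',b,(245,215,345,290)),('topaxle',a,(285,140,325,190)),('sideaxle',b,(205,175,250,240))):
    x0,y0,x1,y1=bx
    g=d['image'][y0:y1,x0:x1]; m=(g.min(2)>150).astype(np.uint8)
    k,l,s,c=cv2.connectedComponentsWithStats(m)
    for i in range(1,k):
        if s[i,4]>12: print(n,s[i]+[x0,y0,0,0,0],c[i]+[x0,y0],onz(d,*(c[i]+[x0,y0]),5 if 'ax' not in n else 93).round(1))
for z in(54,):
  # tyre outline
  g=a['image'][135:200,270:338];m=(g.max(2)<45).astype(np.uint8)
  c=max(cv2.findContours(m,0,2)[0],key=cv2.contourArea);(u,v),r=cv2.minEnclosingCircle(c);print(u+270,v+135,r,onz(a,u+270,v+135,40))
cr=[cv2.resize(x,None,fx=5,fy=5,interpolation=2) for x in(a['image'][140:250,225:385],)]
cv2.imwrite('pics/c1.png',cr[0][:,:,::-1])
print(onz(a,262,221,5),onz(a,293,231,5),onz(a,304,165,93), onz(b,228,186,93),onz(b,322,232,5),onz(b,264,275,5),onz(b,300,262,5))
E
```

```text
top [320 201   8   8  24] [324.         205.70833333] [498.9 127.4   5. ]
top [296 211  12  10  50] [301.78 215.52] [476.8 181.3   5. ]
top [311 212   7  13  56] [313.85714286 216.96428571] [472.6 152.6   5. ]
top [257 215  39  19 306] [275.4869281  224.56535948] [456.9 244.9   5. ]
top [317 216   9  10  43] [320.97674419 220.88372093] [462.7 135.9   5. ]
top [325 219  25  20 269] [335.23048327 228.66542751] [443.3 102.7   5. ]
top [295 224  18  22 165] [302.66666667 234.49090909] [431.5 180.6   5. ]
top [318 229   6   7  23] [320.65217391 231.86956522] [436.6 137.6   5. ]
top [249 244  14   6  52] [253.82692308 247.25      ] [404.2 297.9   5. ]
side [309 225  27  15 227] [321.99559471 231.29515419] [447.  100.1   5. ]
side [303 254  11   6  32] [306.6875 256.75  ] [434.6 191.8   5. ]
side [255 255  48  28 447] [275.26845638 270.05145414] [460.3 250.8   5. ]
topaxle [285 146  39  39 240] [304.7625 165.2375] [580.9 173.5  93. ]
topaxle [291 153  26  26 273] [303.74725275 164.25641026] [583.2 175.6  93. ]
sideaxle [205 175   4  20  55] [206.50909091 184.69090909] [619.1 193.3  93. ]
sideaxle [221 183  14   8  89] [227.05617978 186.17977528] [585.7 182.6  93. ]
sideaxle [205 196  16   7  21] [211.76190476 198.        ] [581.8 234.4  93. ]
sideaxle [233 195  17   6  21] [242.04761905 196.66666667] [542.4 207.5  93. ]
sideaxle [205 211  31   6  38] [218.15789474 214.71052632] [540.5 280.2  93. ]
303.0 183.0 20.000099182128906 [549.9765547 176.9970736  40.       ]
[466.29291998 277.07779775   5.        ] [440.37584938 203.41062092   5.        ] [581.51794846 175.13165905  93.        ] [584.70641528 181.24904007  93.        ] [446.01590742 102.48967314   5.        ] [468.8051384 271.248156    5.       ] [437.15057645 211.5036301    5.        ]
```

View pics/c1.png

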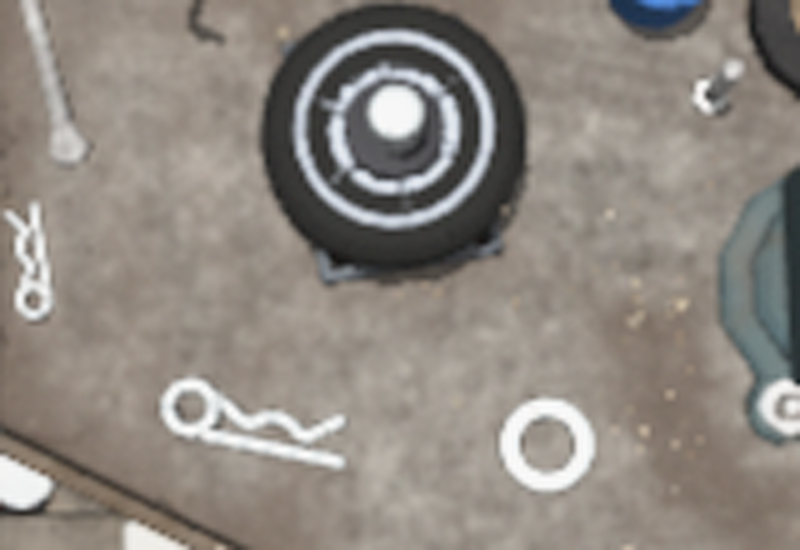

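The crop confirms the sprung leg is on the side towards world +x. The ring is clear of other objects, and I can see one edge of the plate. Next I move above the ring.

>>> servo_tool:
  increments:
    - [1,3,2,0,0,0,1]
    - [2,6,4,0,0,0,1]
    - [3,10,4,0,0,0,1]
    - [4,14,4,0,0,0,1]
    - [5,18,4,0,0,0,1]
    - [6,22,4,0,0,0,1]
    - [7,26,4,0,0,0,1]
    - [8,30,4,0,0,0,1]
    - [9,34,4,0,0,0,1]
    - [10,38,4,0,0,0,1]
    - [11,42,4,0,0,0,1]
    - [12,46,4,0,0,0,1]
    - [13,50,4,0,0,0,1]
    - [14,54,3,0,0,0,1]
    - [15,58,1,0,0,0,1]
    - [16,61,-2,0,0,0,1]
    - [17,64,-5,0,0,0,1]
    - [17,64,-5,0,0,0,1]
    - [17,64,-5,0,0,0,1]
    - [17,64,-5,0,0,0,1]

```text
t: 1.87
ee_pos: [433.0, 73.1, 172.7]
orientation: [3.067, 0.68, -0.002]
ft_force: [-0.7, 0.2, 1.3]
width: 87.7
grasp_force: 0.0
```

```bash
python3 - <<'E'
from h import *
d=snap('wrist','w1.png')
print(d['obs']['ee_pos'],d['obs']['orientation'],np.array(d['tool_from_camera']).round(2).tolist(),d['fx'],d['cx'],d['cy'])
for p in((445,102,5),(467,275,5),(583,177,93),(455,230,5)):print(p,proj(d,p))
E
```

```text
[432.97356907  73.05159783 172.66338417] [ 3.06707622e+00  6.79558620e-01 -2.06621169e-03] [[-0.0, 0.97, 0.24, 65.91], [1.0, 0.0, -0.0, -0.61], [-0.0, 0.24, -0.97, -162.94], [0.0, 0.0, 0.0, 1.0]] 325.19226210127806 273.6801200544472 210.96544552393001
(445, 102, 5) [253.43488615 173.0597136 ]
(467, 275, 5) [118.14443284  91.88958728]
(583, 177, 93) [233.75710851 -10.67600492]
(455, 230, 5) [147.91861173 116.18264281]
```

View pics/w1.png

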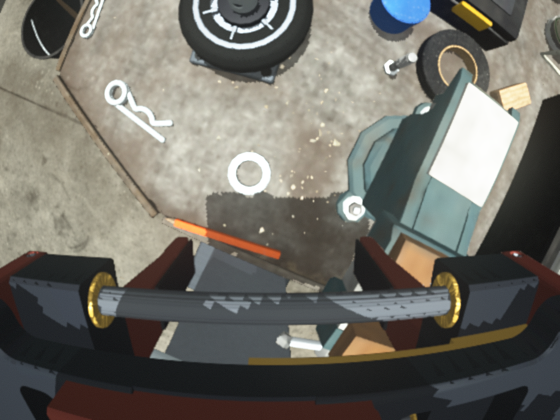

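The wrist view shows the ring at (249,173), the clip coil at (117,93), the straight leg's tip at (163,139), and the wheel with its plate at the top.

```bash
cat >> h.py <<'E'
def blobs(d,bx,th=165,mn=40):
    x0,y0,x1,y1=bx;g=d['image'][y0:y1,x0:x1];m=(g.min(2)>th).astype(np.uint8)
    cs=[c+[x0,y0] for c in cv2.findContours(m,cv2.RETR_EXTERNAL,cv2.CHAIN_APPROX_NONE)[0] if cv2.contourArea(c)>mn]
    return [c[:,0,:].astype(float) for c in cs]
def circ(P):
    A=np.c_[2*P[:,:2],np.ones(len(P))];s=np.linalg.lstsq(A,(P[:,:2]**2).sum(1),rcond=None)[0]
    return s[:2],np.sqrt(s[2]+s[:2]@s[:2])
E
python3 - <<'E'
from h import *
d=snap('wrist')
for c in blobs(d,(215,140,285,205)):
    for z in(0,5,10):
        print('ring',len(c),z,circ(np.array([onz(d,*p,z) for p in c])))
for c in blobs(d,(95,70,185,150)):
    P=np.array([onz(d,*p,3) for p in c]);Pc=P
    v=P[:,:2]-P[:,:2].mean(0);w,V=np.linalg.eigh(v.T@v);a=V[:,1];a=a*np.sign(a@[0,-1]);n=np.array([-a[1],a[0]])
    s,t=P[:,:2]@a,P[:,:2]@n
    print('clip',len(c),a,np.ptp(s),np.ptp(t))
    # straight leg: lowest n edge
    P6=np.array([onz(d,*p,5) for p in c])
    # straight edge: lower hull from line fit iteratively
    a2=a
    for _ in range(5):
        n2=np.array([-a2[1],a2[0]]);s=P[:,:2]@a2;t=P[:,:2]@n2
        k=(s>s.min()+35)&(s<s.max()-5);e=P[k][:,:2];te=t[k]
        lo=te.min();e=e[te<lo+2.5];vx,vy,_,_=cv2.fitLine(e.astype(np.float32),2,0,.01,.01).ravel();a2=np.array([vx,vy])*np.sign(vx*a[0]+vy*a[1])
    n2=np.array([-a2[1],a2[0]]);s=P[:,:2]@a2;t=P[:,:2]@n2
    print('leg dir',a2,np.degrees(np.arctan2(a2[1],a2[0])),'len',np.ptp(s),'tip s',s.max(),'edge t',np.median((e@n2)))
    q=P6[s<s.min()+20];print('coil',circ(q)); s6=P6[:,:2]@a2; print('origin est z3', a2*(s.max()-77.5)+n2*(np.median(e@n2)+14))
    q=P6[s<s.min()+16];print('coil',circ(q))
E
```

```text
ring 254 0 (array([449.61501762, 107.79191201]), np.float64(36.42873579185024))
ring 254 5 (array([450.25812363, 107.68975649]), np.float64(35.88707391373685))
ring 254 10 (array([450.90122965, 107.58760098]), np.float64(35.34541203561513))
clip 453 [ 0.07460352 -0.99721327] 113.46747880558456 84.40816088694203
leg dir [ 0.31951281 -0.94758195] -71.36653532635351 len 101.55651713348126 tip s -29.26148436915043 edge t 472.1121492822651
coil (array([465.41909718, 277.06964536]), np.float64(15.418582288925375))
origin est z3 [426.51943448 256.48431608]
coil (array([465.64005723, 278.32194202]), np.float64(14.533646393115013))
```

```bash
cat > m.py <<'E'
from h import *
def ringfit(d,bx,th=200):
    for c in blobs(d,bx,th):
        P=np.array([onz(d,*p,7) for p in c]);print('ring',len(c),*circ(P))
def clipfit(d,bx,th=200,mn=150):
  for c in blobs(d,bx,th,mn):
    P=np.array([onz(d,*p,3) for p in c])[:,:2]
    Q=np.array([onz(d,*p,9) for p in c])[:,:2]
    v=P-P.mean(0);a=np.linalg.eigh(v.T@v)[1][:,1]
    if a@[0,-1]<0:a=-a
    for _ in range(8):
        n=np.array([-a[1],a[0]]);s=P@a;t=P@n
        k=(s>s.min()+30)&(s<s.max()-4)
        k&=t<t[k].min()+(2.5 if _>3 else 6);vx,vy=cv2.fitLine(P[k].astype(np.float32),2,0,.01,.01).ravel()[:2]
        a=np.array([vx,vy])*np.sign(vx*a[0]+vy*a[1])
    n=np.array([-a[1],a[0]]);s=P@a;e=np.median(P[k]@n);sq=Q@a
    tip=s[P@n<e+6].max()
    print('clip',len(c),'yaw',np.degrees(np.arctan2(a[1],a[0])),'len',np.ptp(s),'wid',np.ptp(P@n),'origin(leg)',a*(tip-77.5)+n*(e+14),'coil',circ(Q[sq<sq.min()+17]))
E
python3 - <<'E'
from m import *
d=snap('wrist')
for th in(195,210,225):
    ringfit(d,(215,140,285,205),th);clipfit(d,(95,70,185,150),th)
t=snap('top');clipfit(t,(250,210,300,240),170);ringfit(t,(320,215,352,243),170)
E
```

```text
ring 136 [443.02836806 107.13840451] 22.414252699553092
ring 43 [462.00427404 134.18136977] 5.3540011578092725
clip 289 yaw -103.01316792695029 len 94.24285544399726 wid 30.391236559598497 origin(leg) [465.87509945 276.83750997] coil (array([465.88434004, 276.16656579]), np.float64(13.88405719498993))
ring 121 [443.06351575 106.51876328] 21.80790059842885
clip 285 yaw -102.98927554875068 len 94.23890706039765 wid 28.1930260740711 origin(leg) [466.07495067 276.79596322] coil (array([465.90875044, 276.29227274]), np.float64(13.580618453057667))
ring 120 [443.1080884  106.47602972] 21.58326044013232
clip 118 yaw -72.03467278835862 len 54.22686844562014 wid 34.82397387897731 origin(leg) [444.43998062 280.57987825] coil (array([465.49573863, 250.0788554 ]), np.float64(8.35402463826933))
clip 162 yaw -103.28940837445278 len 93.86435211876676 wid 27.059965352813833 origin(leg) [466.58158381 276.61897104] coil (array([466.03809945, 276.54014608]), np.float64(13.110088792450519))
clip 134 yaw -102.69259953514772 len 90.50241327092215 wid 27.469730785534693 origin(leg) [466.99791419 276.4012462 ] coil (array([466.1723833 , 275.97456435]), np.float64(12.47207669104887))
ring 35 [448.13195829 107.08117969] 15.98806921826669
```

The ring is at (443, 106.5) with a fitted radius of 21.8 mm. The clip origin is at (466, 276.5) with yaw −103° and a fitted length of 94 mm. Both sizes match, so I grasp the ring.

>>> servo_tool:
  increments:
    - [0.5,1.7,-2,0,0,0,1]
    - [1,3.34,-4,0,0,0,1]
    - [1,3.34,-8,0,0,0,1]
    - [1,3.34,-12,0,0,0,1]
    - [1,3.34,-15,0,0,0,1]
    - [1,3.34,-16.5,0,0,0,1]
    - [1,3.34,-17,0,0,0,1]
    - [1,3.34,-17,0,0,0,0.2]
    - [1,3.34,-17,0,0,0,-0.2]
    - [1,3.34,-17,0,0,0,-1]
    - [1,3.34,-17,0,0,0,-1]
    - [1,3.34,-17,0,0,0,-1]
    - [1,3.34,-17,0,0,0,-1]
    - [1,3.34,-17,0,0,0,-1]
    - [1,3.34,-17,0,0,0,-1]

```text
t: 3.32
ee_pos: [443.7, 106.7, 3.2]
orientation: [3.068, 0.678, 0.001]
ft_force: [-0.4, -1.0, 7.3]
width: 42.9
grasp_force: 30.0
```

>>> servo_tool:
  increments:
    - [0,0,3,0,0,0,-1]
    - [0,0,7,0,0,0,-1]
    - [1,0.5,11,0,0,0,-1]
    - [3,1.5,14,0,0,0,-1]
    - [4,2,15,0,0,0,-1]
    - [4,2,15,0,0,0,-1]
    - [4,2,15,0,0,0,-1]
    - [4,2,15,0,0,0,-1]

```text
t: 3.98
ee_pos: [481.1, 126.0, 151.1]
orientation: [3.068, 0.678, -0.006]
ft_force: [-0.3, 0.3, -1.4]
width: 42.9
grasp_force: 30.0
```

```bash
python3 - <<'E'
from m import *
d=snap('wrist','w2.png');o=d['obs']
print(o['ee_pos'],o['orientation'],o['width'],o['ft_force'],d['E'][:3,3],proj(d,(583,177,93)),proj(d,o['ee_pos']))
E
```

```text
[481.11713481 125.991769   151.08757158] [ 3.06751709  0.67774786 -0.00592074] 42.914772502230335 [-0.30905883  0.30069892 -1.35703715] [541.2319117  154.45701852 313.78288098] [269.36674812  61.41812664] [274.69861328 256.34608965]
```

View pics/w2.png

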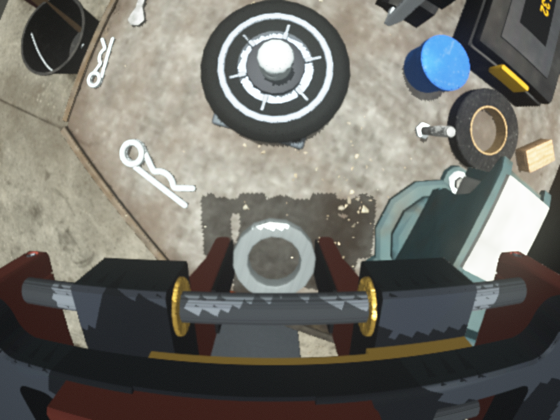

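The ring is held level and outlined around (274,257). The wheel's white rings are centred near (275,65), and the dome of the axle is at (276,58).

```bash
python3 - <<'E'
from m import *
d=snap('wrist')
x0,y0,x1,y1=195,0,355,145
g=d['image'][y0:y1,x0:x1].astype(int)
m=((g.max(2)<75)).astype(np.uint8)
for th in(120,150,180):
  m=(g.min(2)>th).astype(np.uint8)
  cs,hi=cv2.findContours(m,cv2.RETR_TREE,cv2.CHAIN_APPROX_NONE)
  for i,c in enumerate(cs):
    if cv2.contourArea(c)>150 and len(c)<900:
        c=c[:,0]+[x0,y0]
        if (c[:,0].min()<=x0): continue
        P=[np.array([onz(d,*p,z) for p in c]) for z in(56,91)]
        print(th,len(c),c.min(0),c.max(0),'z56',*circ(P[0]),'z91',*circ(P[1]))
# ring: radial gradient on circle
gray=cv2.GaussianBlur(cv2.cvtColor(d['image'],cv2.COLOR_RGB2GRAY),(3,3),0).astype(float)
def radial(c,z,r0,r1,angs,sgn):
    out=[]
    for a in angs:
        rs=np.arange(r0,r1,.25);pp=[proj(d,(c[0]+r*np.cos(a),c[1]+r*np.sin(a),z)) for r in rs]
        pp=np.array(pp,np.float32);v=cv2.remap(gray.astype(np.float32),pp[:,:1],pp[:,1:],1).ravel();gr=np.gradient(v)*sgn;i=gr.argmax()
        if gr[i]>3: out.append([c[0]+rs[i]*np.cos(a),c[1]+rs[i]*np.sin(a)])
    P=np.array(out)
    for _ in range(4):
        cc,rr=circ(P);e=abs(np.hypot(*(P-cc).T)-rr);P=P[e<max(1.,2*np.median(e))]
    return cc,rr,len(P)
A=np.linspace(0,2*np.pi,120,endpoint=False)
e=d['obs']['ee_pos']
for z,rr,s in((158,(8,18),1),(158,(18,27),-1),(148,(8,18),1),(148,(18,27),-1)):print('ring',z,rr,radial(e,z,*rr,A,s))
for z,rr in((30,(55,70)),):print('tyre',radial((583,177),z,*rr,A,1))
E
```

```text
120 321 [217  12] [333 122] z56 [588.72830266 175.42537595] 45.597057446434604 z91 [582.2606709  172.56791845] 39.39914846501846
120 282 [223  18] [326 115] z56 [588.72496781 175.46318077] 40.34811226878571 z91 [582.25778935 172.60058454] 34.86368100459969
120 290 [229  30] [321 110] z56 [587.80113471 174.96751345] 30.974851411079648 z91 [581.45953088 172.1722922 ] 26.764507136449243
120 332 [246  38] [305  96] z56 [588.74445    175.13207954] 20.30926032931797 z91 [582.27462337 172.31448918] 17.548666684654137
120 431 [290   0] [354 144] z56 [593.74478454 160.560697  ] 57.97416972365228 z91 [586.5952733  159.72376302] 50.093866753609106
150 181 [305  84] [354 144] z56 [570.6255499  116.68685962] 21.694041734673583 z91 [566.618586   121.81360106] 18.74521776224776
150 318 [217  12] [332 122] z56 [588.70084064 175.40850659] 45.28011824381431 z91 [582.23694173 172.5533421 ] 39.1252901198137
150 285 [223  17] [327 116] z56 [588.71499267 175.49895372] 40.63517188521331 z91 [582.2491701  172.63149495] 35.11172123087164
150 221 [241  62] [313 109] z56 [583.64029322 171.56370724] 24.37267645
[... 827 characters left out ...]
180 98 [257  39] [293  72] z56 [596.26790139 178.85541062] 13.771210166822602 z91 [588.77542835 175.53171595] 11.899319480050309
180 264 [230  32] [320  77] z56 [586.575847   174.36551902] 28.84205002376094 z91 [580.40079386 171.65212556] 24.921612809262104
ring 158 (8, 18) (array([480.5125134, 126.309763 ]), np.float64(13.933445532222848), 115)
ring 158 (18, 27) (array([480.67580297, 126.45463974]), np.float64(21.472064671057858), 94)
ring 148 (8, 18) (array([476.93920327, 124.6924756 ]), np.float64(14.539593422578937), 76)
ring 148 (18, 27) (array([476.83946517, 124.70470638]), np.float64(22.808494350032216), 92)
tyre (array([590.231163  , 176.14773681]), np.float64(65.42666984689154), 63)
```

>>> servo_tool:
  increments:
    - [3,1.5,0,0,0,0,-1]
    - [6,3,0,0,0,0,-1]
    - [9,4,-1,0,0,0,-1]
    - [10.7,4.9,-3,0,0,0,-1]
    - [10.7,4.9,-4,0,0,0,-1]
    - [10.7,4.9,-4,0,0,0,-1]
    - [10.7,4.9,-4,0,0,0,-1]
    - [10.7,4.9,-4,0,0,0,-1]

```text
t: 4.75
ee_pos: [588.9, 175.0, 112.4]
orientation: [3.068, 0.677, -0.003]
ft_force: [-0.0, 0.2, 0.1]
width: 42.6
grasp_force: 30.0
```

```bash
python3 - <<'E'
from m import *
d=snap('wrist');o=d['obs']
print(o['ee_pos'],o['orientation'],o['width'],o['ft_force'],proj(d,o['ee_pos']))
c=cv2.resize(d['image'][150:350,175:375],None,fx=3,fy=3,interpolation=2)
cv2.imwrite('pics/w3.png',c[:,:,::-1])
E
```

```text
[588.85062819 174.95681748 112.38492029] [ 3.0675837   0.67725249 -0.00318371] 42.5652578670257 [-0.03122577  0.2121865   0.14933802] [274.69737032 256.34833349]
```

View pics/w3.png

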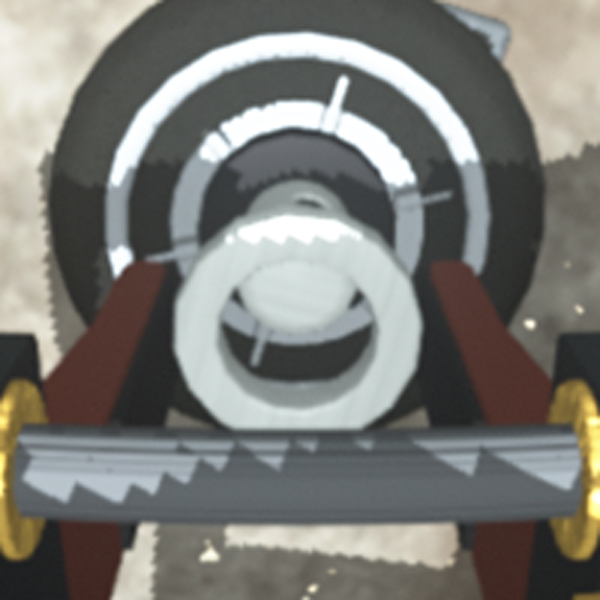

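The bore and the dome line up laterally, with both centred near column 297. The dark arc at crop (310,200) is a hole mouth on the side facing the camera. Next I measure the fore-aft offset.

```bash
cat >> h.py <<'E'
def radial(d,c,z,r0,r1,angs,sgn,ch=None):
    gray=cv2.GaussianBlur(cv2.cvtColor(d['image'],cv2.COLOR_RGB2GRAY),(3,3),0).astype(np.float32)
    out=[]
    for a in angs:
        rs=np.arange(r0,r1,.2);pp=np.array([proj(d,(c[0]+r*np.cos(a),c[1]+r*np.sin(a),z)) for r in rs],np.float32)
        v=cv2.remap(gray,pp[:,:1],pp[:,1:],1).ravel();gr=np.gradient(v)*sgn;i=gr.argmax()
        if gr[i]>3: out.append([c[0]+rs[i]*np.cos(a),c[1]+rs[i]*np.sin(a)])
    P=np.array(out)
    for _ in range(5):
        cc,rr=circ(P);e=abs(np.hypot(*(P-cc).T)-rr);P=P[e<max(.8,2*np.median(e))]
    return cc.round(2),round(rr,2),len(P)
E
python3 - <<'E'
from h import *
d=snap('wrist');e=d['obs']['ee_pos'];A=np.linspace(0,2*np.pi,120,endpoint=False)
print('ring bore',radial(d,e,e[2]+6.8,8,18,A,1),'outer',radial(d,e,e[2]+6.8,18,26,A,-1))
t0=np.arctan2(.42,.907);B=t0+np.linspace(-1.4,1.4,100)
for z in(54,56,58):
    print(z,'big outer',radial(d,(588.7,175.5),z,40,52,B,-1),'hub out',radial(d,(588.7,175.5),z,20,29,B,-1),'hub in',radial(d,(588.7,175.5),z,14,23,B,1))
print('tyre',radial(d,(588.7,175.5),35,55,72,B,1))
E
```

```text
ring bore (array([592.69, 177.26]), np.float64(13.63), 76) outer (array([589.16, 175.62]), np.float64(21.59), 84)
54 big outer (array([588.52, 175.45]), np.float64(46.05), 100) hub out (array([588.14, 176.07]), np.float64(26.0), 71) hub in (array([588.79, 175.53]), np.float64(22.72), 78)
56 big outer (array([589.09, 175.73]), np.float64(45.63), 100) hub out (array([577.52, 171.53]), np.float64(33.67), 41) hub in (array([588.78, 175.51]), np.float64(22.74), 51)
58 big outer (array([589.68, 176.01]), np.float64(45.17), 100) hub out (array([578.99, 171.92]), np.float64(32.54), 45) hub in (array([575.29, 169.59]), np.float64(30.56), 42)
tyre (array([586.73, 174.51]), np.float64(64.35), 88)
```

>>> servo_tool:
  increments:
    - [0,0,-0.7,0,0,0,-1]
    - [0,0,-1.3,0,0,0,-1]
    - [0,0,-1.7,0,0,0,-1]
    - [0,0,-2.0,0,0,0,-1]
    - [0,0,-2.3,0,0,0,-1]
    - [0,0,-2.6,0,0,0,-1]
    - [0,0,-2.6,0,0,0,-1]

```text
t: 5.43
ee_pos: [589.9, 175.5, 85.9]
orientation: [3.068, 0.678, -0.002]
ft_force: [-0.2, -0.2, -0.7]
width: 43.1
grasp_force: 30.0
```

>>> servo_tool:
  increments:
    - [0,0,-0.5,0,0,0,-1]
    - [0,0,-1.0,0,0,0,-1]
    - [0,0,-1.5,0,0,0,-1]
    - [0,0,-1.9,0,0,0,-1]
    - [0,0,-2.2,0,0,0,-1]
    - [0,0,-2.35,0,0,0,-1]
    - [0,0,-2.35,0,0,0,-1]

```text
t: 6.02
ee_pos: [590.0, 175.5, 62.7]
orientation: [3.068, 0.678, -0.001]
ft_force: [-0.7, 0.0, -0.7]
width: 43.0
grasp_force: 30.0
```

>>> servo_tool:
  increments:
    - [0,0,-0.1,0,0,0,-1]
    - [0,0,-0.1,0,0,0,-0.6]
    - [0,0,-0.1,0,0,0,0]
    - [0,0,-0.1,0,0,0,0.6]
    - [0,0,-0.1,0,0,0,1]
    - [0,0,-0.1,0,0,0,1]
    - [0,0,2,0,0,0,1]
    - [-1,-0.5,6,0,0,0,1]
    - [-4,-2,8,0,0,0,1]
    - [-8,-3.7,8,0,0,0,1]
    - [-10,-4.6,7,0,0,0,1]
    - [-10,-4.6,5,0,0,0,1]
    - [-10,-4.6,5,0,0,0,1]
    - [-10,-4.6,5,0,0,0,1]
    - [-10,-4.6,5,0,0,0,1]

```text
t: 7.27
ee_pos: [491.6, 129.9, 113.8]
orientation: [-3.068, -0.678, -0.002]
ft_force: [0.0, -0.8, -0.7]
width: 87.7
grasp_force: 0.0
```

```bash
python3 - <<'E'
from h import *
d=snap('wrist');o=d['obs'];print(o['ee_pos'],o['ft_force'],d['E'][:3,3].round(1),proj(d,(589,175.6,58)),proj(d,(589,175.6,93)))
c=proj(d,(589,175.6,70));x=int(np.clip(c[0]-90,0,380));y=int(np.clip(c[1]-75,0,270));print(x,y)
cv2.imwrite('pics/w4.png',cv2.resize(d['image'][y:y+150,x:x+180],None,fx=4,fy=4,interpolation=2)[:,:,::-1])
A=np.linspace(0,2*np.pi,120,endpoint=False)
print('ring outer z68',radial(d,(589,175.6),68,18,26,A,-1))
E
```

```text
[491.55639362 129.93225866 113.83836964] [ 0.0346591  -0.796822   -0.66464234] [550.9 158.2 276.9] [273.71745487  70.24299916] [273.78471941  58.88943141]
183 0
ring outer z68 (array([590.26, 176.24]), np.float64(22.09), 71)
```

View pics/w4.png

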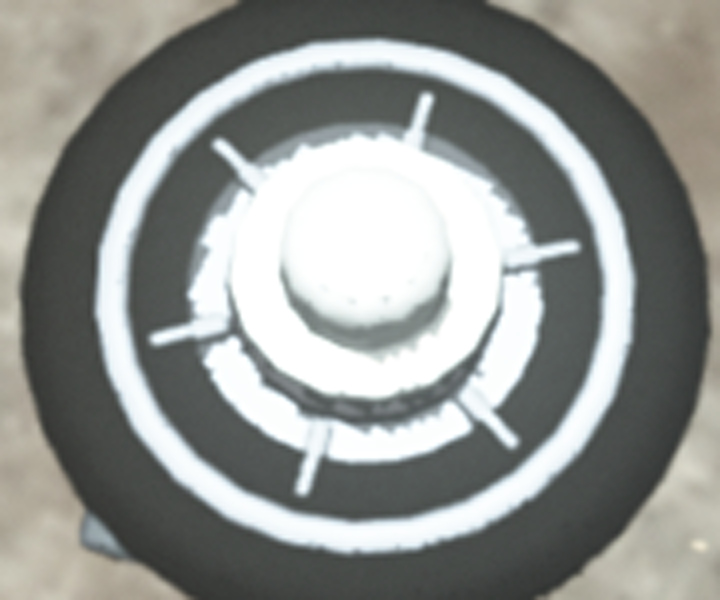

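The ring sits round the axle on the hub, with its outer edge fitted at (590.3,176.2) and radius 22.1 mm. Next I hover over the clip with the gripper turned for the grasp.

>>> servo_tool:
  increments:
    - [0,2,1,0,0,7,1]
    - [-1,5,2,0,0,14,1]
    - [-2,8,2,0,0,21,1]
    - [-2.4,11,2,0,0,28,1]
    - [-2.4,14,2,0,0,35,1]
    - [-2.4,14.7,2,0,0,42,1]
    - [-2.4,14.7,2,0,0,49,1]
    - [-2.4,14.7,2,0,0,52,1]
    - [-2.4,14.7,2,0,0,52,1]
    - [-2.4,14.7,2,0,0,52,1]
    - [-2.4,14.7,2,0,0,52,1]

```text
t: 8.23
ee_pos: [466.8, 276.8, 133.5]
orientation: [2.462, 1.951, 0.001]
ft_force: [0.4, -0.3, 0.0]
width: 87.9
grasp_force: 0.0
```

```bash
python3 - <<'E'
from m import *
d=snap('wrist','w5.png');o=d['obs'];print(o['ee_pos'],o['orientation'],o['qpos'].round(2))
c=proj(d,(466,276.5,5));t=proj(d,(451,202,3));print(c,t)
bx=[int(min(c[0],t[0])-30),int(max(0,min(c[1],t[1])-30)),int(max(c[0],t[0])+30),int(max(c[1],t[1])+35)];print(bx)
for th in(195,210,225):clipfit(d,bx,th)
E
```

```text
[466.75946171 276.7756906  133.49223676] [2.46199367e+00 1.95132177e+00 1.02758298e-03] [0.51 0.43 1.88 0.   0.84 0.74]
[273.1079538  204.48571088] [275.63917959 278.4665119 ]
[243, 174, 305, 313]Traceback (most recent call last):
  File "<stdin>", line 5, in <module>
  File "m.py", line 14, in clipfit
    k&=t<t[k].min()+(2.5 if _>3 else 6);vx,vy=cv2.fitLine(P[k].astype(np.float32),2,0,.01,.01).ravel()[:2]
         ~~~~~~~~^^
    return umr_minimum(a, axis, None, out, keepdims, initial, where)
ValueError: zero-size array to reduction operation minimum which has no identity
```

View pics/w5.png

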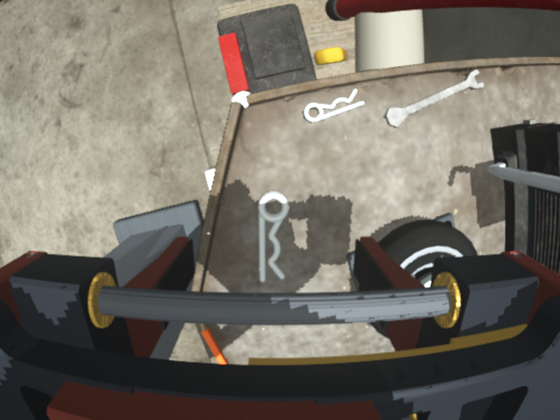

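The clip lies in the gripper's shadow with its coil at (273,207). The straight leg runs vertically at column 263 down to row 280, so it is aligned with the tool. Next I grasp it.

>>> servo_tool:
  increments:
    - [0,-0.1,-3,0,0,0,1]
    - [0,-0.1,-7,0,0,0,1]
    - [0,-0.1,-10,0,0,0,1]
    - [0,-0.1,-12,0,0,0,1]
    - [0,-0.1,-12.8,0,0,0,1]
    - [0,-0.1,-13.1,0,0,0,1]
    - [0,-0.1,-13.1,0,0,0,1]
    - [0,-0.1,-13.1,0,0,0,0.3]
    - [0,-0.1,-13.1,0,0,0,-0.2]
    - [0,-0.1,-13.1,0,0,0,-0.5]
    - [0,-0.1,-13.1,0,0,0,-1]
    - [0,-0.1,-13.1,0,0,0,-1]
    - [0,-0.1,-13.1,0,0,0,-1]
    - [0,-0.1,-13.1,0,0,0,-1]

```text
t: 9.45
ee_pos: [466.4, 275.6, 2.4]
orientation: [2.46, 1.954, 0.0]
ft_force: [0.6, -0.4, -0.5]
width: 44.5
grasp_force: 0.0
```

>>> servo_tool:
  increments:
    - [0,0,0,0,0,0,-1]
    - [0,0,0,0,0,0,-1]
    - [0,0,0,0,0,0,-1]
    - [0,0,0,0,0,0,-1]
    - [0,0,0,0,0,0,-1]

```text
t: 9.87
ee_pos: [466.2, 275.6, 2.1]
orientation: [-2.46, -1.954, 0.0]
ft_force: [-0.2, 0.3, -0.0]
width: 27.3
grasp_force: 30.0
```

The clip is gripped at 27.3 mm. I lift it, turn it by 113° and bring it near the axle.

>>> servo_tool:
  increments:
    - [0,0,3,0,0,0,-1]
    - [0,0,7,0,0,6,-1]
    - [0,0,11,0,0,13,-1]
    - [0,0,15,0,0,20,-1]
    - [0,0,17,0,0,27,-1]
    - [0,-1,17,0,0,34,-1]
    - [1,-2,17,0,0,41,-1]
    - [1,-3,17,0,0,48,-1]
    - [2,-4,17,0,0,55,-1]
    - [2,-5,17,0,0,62,-1]
    - [3,-6,17,0,0,69,-1]
    - [4,-7,17,0,0,76,-1]
    - [5,-8,17,0,0,83,-1]
    - [6,-9,17,0,0,90,-1]
    - [6.5,-10,17,0,0,97,-1]
    - [6.5,-11,17,0,0,104,-1]
    - [6.5,-11,17,0,0,111,-1]
    - [6.5,-11,17,0,0,113,-1]
    - [6.5,-11,17,0,0,113,-1]
    - [6.5,-11,17,0,0,113,-1]

```text
t: 11.53
ee_pos: [531.1, 165.5, 172.0]
orientation: [0.269, -3.13, 0.0]
ft_force: [0.2, 0.9, -0.8]
width: 27.5
grasp_force: 30.0
```

>>> servo_tool:
  increments:
    - [0,0,0,1.2,-6.9,0,-1]
    - [0,0,0,2.4,-13.8,0,-1]
    - [0,0,-1,3.6,-20.7,0,-1]
    - [0.5,0,-2,4.9,-27.6,0,-1]
    - [1,0.2,-3,6.1,-34.5,0,-1]
    - [1.5,0.3,-4.3,7,-39.4,0,-1]
    - [1.5,0.3,-4.3,7,-39.4,0,-1]
    - [1.5,0.3,-4.3,7,-39.4,0,-1]
    - [1.5,0.3,-4.3,7,-39.4,0,-1]

```text
t: 12.28
ee_pos: [555.2, 168.6, 161.7]
orientation: [-0.206, 2.521, 0.042]
ft_force: [1.0, 0.7, -0.5]
width: 27.4
grasp_force: 30.0
```

```bash
python3 - <<'E'
from h import *
d=snap('wrist','w6.png');o=d['obs'];print(o['ee_pos'],o['orientation'],o['qpos'].round(2),d['E'][:3,3])
c=proj(d,(589.9,176,74));print(c)
np.save('w6E.npy',d['E'])
x=int(np.clip(c[0]-100,0,360));y=int(np.clip(c[1]-75,0,270));print(x,y)
cv2.imwrite('pics/w6c.png',cv2.resize(d['image'][y:y+150,x:x+200],None,fx=4,fy=4,interpolation=2)[:,:,::-1])
E
```

```text
[555.18230375 168.63194027 161.65372623] [-0.20570295  2.52140697  0.04164606] [ 0.34  0.31  2.18 -1.19  0.13 -0.25] [409.71749943 147.78358722 257.37689694]
[277.45550596 186.864584  ]
177 111
```

View pics/w6c.png

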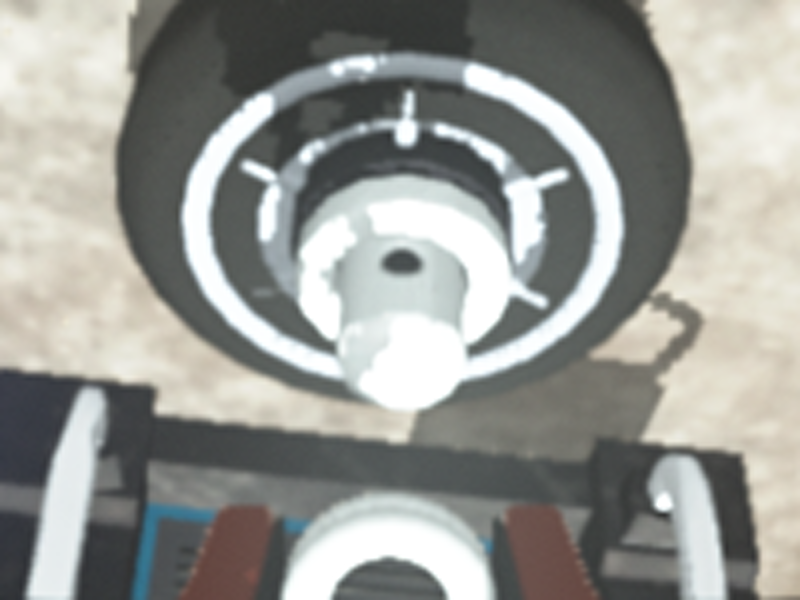

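The hole mouth shows at crop (402,261), nearly centred on the axle, whose edges there are at about 342 and 466. I measure it precisely.

```bash
python3 - <<'E'
from h import *
d=snap('wrist');o=d['obs'];print(o['ee_pos'],o['qpos'].round(2))
g=cv2.cvtColor(d['image'],6)
m=(g[168:186,264:292]<120).astype(np.uint8);k,l,s,c=cv2.connectedComponentsWithStats(m)
for i in range(1,k):print(s[i],c[i]+[264,168])
i=1+np.argmin(np.hypot(*(c[1:]+[264,168]-[277.5,176.2]).T));hu,hv=c[i]+[264,168]
for r in range(170,192,3):
    row=g[r,250:305].astype(int);print(r,row[8:].tolist()) if r in(176,182) else None
# dome/hub fits
A=np.linspace(0,2*np.pi,120,endpoint=False)
print('ring',radial(d,(590,176),68,18,26,A,-1),'big',radial(d,(590,176),54,41,52,A,-1))
for ax in((590,176),(589.3,175.8),(590.5,176.2)):
    # intersect mouth ray with cylinder r 12.5
    p,r=ray(d,hu,hv);q=p[:2]-ax;a=r[:2]@r[:2];b=q@r[:2];cc=q@q-12.3**2
    t=(-b-np.sqrt(b*b-a*cc))/a;P=p+t*r;print(ax,'mouth',P,np.degrees(np.arctan2(*(P[:2]-ax)[::-1]))+180)
# expected silhouettes at z=74 for axis
    print([proj(d,(ax[0]-12.5*s_*np.sin(np.radians(8.9)),ax[1]+12.5*s_*np.cos(np.radians(8.9)),74)).round(1).tolist() for s_ in(-1,1)])
E
```

```text
[555.52291139 169.56295824 162.82155244] [ 0.34  0.31  2.18 -1.2   0.12 -0.23]
[ 8  4  9  5 39] [275.79487179 174.17948718]
176 [231, 183, 158, 166, 184, 193, 199, 203, 208, 209, 213, 212, 198, 156, 117, 100, 95, 89, 87, 90, 96, 111, 145, 196, 215, 215, 209, 206, 204, 202, 199, 193, 171, 141, 223, 255, 255, 255, 255, 255, 255, 255, 255, 255, 252, 184, 163]
182 [255, 254, 209, 182, 188, 196, 202, 206, 210, 212, 213, 212, 214, 215, 217, 218, 219, 220, 220, 219, 219, 221, 221, 221, 219, 216, 211, 207, 205, 203, 200, 194, 189, 183, 231, 255, 255, 255, 255, 255, 255, 255, 255, 255, 255, 245, 244]
ring (array([588.74, 176.03]), np.float64(22.84), 90) big (array([590.21, 175.62]), np.float64(46.51), 102)
(590, 176) mouth [577.9064356  173.75596342  74.49369606] 10.51203171407613
[[260.4, 184.9], [291.8, 185.3]]
(589.3, 175.8) mouth [577.18980532 173.64751659  75.2760692 ] 10.078579594470852
[[260.3, 184.3], [291.7, 184.7]]
(590.5, 176.2) mouth [578.42948537 173.83511594  73.9226623 ] 11.085113202324635
[[260.6, 185.4], [291.9, 185.8]]
```

The hole line is at about 12.5°, and the axle axis is at about (590, 176.3). I undo the tilt and move to standoff.

>>> servo_tool:
  increments:
    - [-1,0,0,-1.2,6.9,0,-1]
    - [-2,0,1,-2.4,13.8,0,-1]
    - [-3,0,1,-3.6,20.7,0,-1]
    - [-4,0,1,-4.9,27.6,0,-1]
    - [-5,0,1,-6.1,34.5,0,-1]
    - [-6,0,1,-7,39.4,0,-1]
    - [-6,0,1,-7,39.4,0,-1]
    - [-6,0,1,-7,39.4,0,-1]
    - [-6,0,1,-7,39.4,0,-1]

```text
t: 13.13
ee_pos: [497.3, 171.2, 173.6]
orientation: [0.268, -3.041, 0.037]
ft_force: [1.0, -0.7, -0.9]
width: 26.7
grasp_force: 30.0
```

```bash
cat > tgt.py <<'E'
from h import *
import sys
o=ctrl.get_obs();yaw=np.radians(float(sys.argv[1]));D=float(sys.argv[2]);ax=np.array([590,176.3])
f=np.array([np.cos(yaw),np.sin(yaw)]);n=np.array([-f[1],f[0]])
Rd=np.c_[np.r_[-f,0],np.r_[n,0]*1.0,[0,0,-1]]
Rd[:,1]=np.cross(Rd[:,2],Rd[:,0])
Rc=R.from_rotvec(o['orientation'])
print('pos',o['ee_pos'].round(2),'F',o['ft_force'].round(1),'w',round(o['width'],1),'q',o['qpos'].round(2))
T=np.r_[ax-(77.5+D)*f+11*n,73.1]
print('shift cm',((T-o['ee_pos'])/10).round(3),'turn deg',np.degrees((R.from_matrix(Rd)*Rc.inv()).as_rotvec()).round(2))
E
python3 tgt.py 12.5 28
```

```text
pos [497.27 171.19 173.6 ] F [ 1.  -0.7 -0.9] w 26.7 q [ 0.31  0.39  1.83 -0.    1.02 -1.43]
shift cm [ -1.265  -0.698 -10.05 ] turn deg [ 1.93 -4.88  2.42]
```

>>> servo_tool:
  increments:
    - [-0.6,-0.4,-2,1,-2.4,1.2,-1]
    - [-1.3,-0.7,-5,1.9,-4.9,2.4,-1]
    - [-1.3,-0.7,-8,1.9,-4.9,2.4,-1]
    - [-1.3,-0.7,-9.5,1.9,-4.9,2.4,-1]
    - [-1.3,-0.7,-10,1.9,-4.9,2.4,-1]
    - [-1.3,-0.7,-10,1.9,-4.9,2.4,-1]
    - [-1.3,-0.7,-10,1.9,-4.9,2.4,-1]
    - [-1.3,-0.7,-10,1.9,-4.9,2.4,-1]

```text
t: 13.8
ee_pos: [483.5, 162.1, 73.4]
orientation: [-0.336, 3.117, -0.011]
ft_force: [0.1, 0.2, -0.6]
width: 27.0
grasp_force: 30.0
```

```bash
python3 tgt.py 12.5 28; python3 - <<'E'
from h import *
d=snap('wrist','w7.png');s=snap('side')
A=np.linspace(0,2*np.pi,120,endpoint=False);e=d['obs']['ee_pos']
print(e,'coil',radial(d,e,e[2]+9.9,10,20,A,-1),'inner',radial(d,e,e[2]+9.9,4,11,A,1))
E
```

```text
pos [483.53 162.13  73.42] F [ 0.1  0.2 -0.6] w 27.0 q [ 0.31  0.49  1.97 -0.01  0.67 -1.47]
shift cm [ 0.109  0.208 -0.032] turn deg [0.36 0.44 0.2 ]
[483.52637862 162.1273899   73.42000803] coil (array([482.43, 162.5 ]), np.float64(14.28), 80) inner (array([481.55, 163.5 ]), np.float64(7.25), 71)
```

View pics/w7.png

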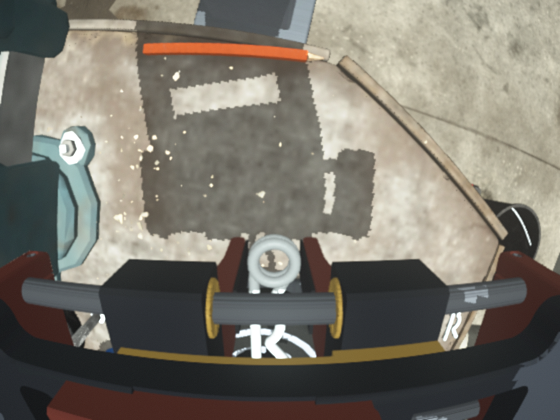

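The coil sits straight between the pads, and both leg ends show near (258–285,345). From here I work by feel and start with a fine correction.

>>> servo_tool:
  increments:
    - [0.1,0.2,-0.03,0.36,0.44,0.2,-1]
    - [0.1,0.2,-0.03,0.36,0.44,0.2,-1]
    - [0.1,0.2,-0.03,0.36,0.44,0.2,-1]
    - [0.1,0.2,-0.03,0.36,0.44,0.2,-1]
    - [0.1,0.2,-0.03,0.36,0.44,0.2,-1]

```text
t: 14.32
ee_pos: [483.5, 163.4, 72.0]
orientation: [0.342, -3.121, 0.002]
ft_force: [0.4, 0.5, -1.2]
width: 27.3
grasp_force: 30.0
```

```bash
python3 tgt.py 12.5 28; python3 - <<'E'
from h import *
# numeric look: wrist rows through the gap under the bar
d=snap('wrist');g=cv2.cvtColor(d['image'],6)
for v in(328,333,338,343,348,353,358):print(v,g[v,225:325:2].tolist())
e=d['obs']['ee_pos'];f=np.r_[np.cos(.218),np.sin(.218),0];n=np.r_[-f[1],f[0],0];o=e-[0,0,2.1]
for n_,p in(('tip',o+77.5*f-11*n+[0,0,3]),('leg60',o+60*f-11*n+[0,0,3]),('sprung end',o+71*f+10*n+[0,0,3]),('axtop',[590,176.3,93]),('coil',o+[0,0,12])):print(n_,proj(d,p).round(1))
E
```

```text
pos [483.53 163.38  72.05] F [ 0.4  0.5 -1.2] w 27.3 q [ 0.3   0.49  1.97 -0.    0.68 -1.48]
shift cm [0.109 0.083 0.105] turn deg [ 0.1  -0.09  0.01]
328 [48, 49, 50, 49, 50, 55, 58, 51, 74, 77, 78, 79, 100, 254, 255, 255, 255, 255, 106, 80, 68, 57, 57, 57, 76, 241, 255, 255, 255, 255, 156, 79, 79, 80, 79, 80, 77, 76, 75, 73, 70, 61, 52, 56, 53, 49, 49, 48, 49, 48]
333 [48, 48, 50, 50, 49, 75, 139, 227, 255, 254, 254, 254, 252, 250, 255, 255, 255, 252, 248, 254, 254, 249, 185, 164, 241, 255, 255, 255, 255, 214, 76, 79, 81, 80, 78, 80, 78, 77, 79, 76, 76, 74, 62, 58, 52, 50, 50, 48, 47, 47]
338 [46, 48, 50, 50, 49, 137, 173, 131, 106, 89, 75, 73, 82, 243, 255, 255, 255, 255, 133, 72, 105, 209, 249, 255, 255, 255, 255, 255, 173, 204, 254, 255, 255, 252, 225, 117, 78, 78, 78, 78, 76, 77, 76, 74, 55, 49, 49, 50, 49, 47]
343 [47, 47, 47, 49, 50, 71, 76, 75, 76, 76, 76, 76, 75, 234, 255, 255, 255, 254, 252, 127, 233, 255, 255, 255, 255, 231, 85, 65, 59, 56, 55, 70, 173, 247, 252, 253, 253, 253, 220, 113, 75, 74, 75, 75, 66, 49, 48, 49, 49, 46]
348 [46, 46, 46, 48, 56, 72, 75, 73, 75, 83, 89, 143, 130, 225, 255, 255, 255, 254, 250, 166, 109, 242, 255, 255, 255, 255, 254, 209, 101, 78, 79, 80, 79, 80, 77, 90, 178, 243, 252, 252, 253, 237, 94, 72, 72, 52, 48, 48, 47, 46]
353 [44, 45, 46, 65, 231, 200, 167, 135, 67, 43, 40, 42, 41, 186, 255, 255, 255, 255, 248, 116, 45, 45, 44, 173, 255, 255, 255, 255, 255, 240, 140, 78, 80, 79, 77, 77, 78, 76, 76, 184, 250, 251, 252, 245, 135, 57, 46, 46, 46, 46]
358 [97, 96, 96, 95, 100, 96, 96, 95, 96, 97, 95, 94, 94, 110, 173, 202, 205, 184, 111, 90, 91, 91, 91, 90, 88, 112, 203, 223, 225, 205, 179, 142, 105, 96, 98, 98, 97, 99, 98, 99, 97, 107, 117, 109, 111, 99, 97, 96, 96, 95]
tip [255.9 366.8]
leg60 [255.1 345.9]
sprung end [289.  359.3]
axtop [256.8 418.2]
coil [272.8 263.3]
```

```bash
cat >> h.py <<'E'
def avg(k=8):
    L=[]
    for _ in range(k):
        ctrl.get_image('top');o=ctrl.get_obs();L.append(np.r_[o['ee_pos'],o['ft_force'],o['orientation']*np.sign(o['orientation'][0])])
    L=np.array(L);return L.mean(0).round(3),L.std(0).round(3)
E
python3 -c "
from h import *
m,s=avg();print(m,s)"
```

```text
[ 4.83504e+02  1.63370e+02  7.19620e+01 -2.79000e-01 -1.21000e-01
 -9.63000e-01  3.42000e-01 -3.12100e+00  2.00000e-03] [0.028 0.015 0.012 0.426 0.426 0.624 0.    0.    0.   ]
```

>>> servo_tool:
  increments:
    - [0.11,0.06,0.11,0,0,0,-1]
    - [0.4,0.12,0.11,0,0,0,-1]
    - [0.7,0.19,0.11,0,0,0,-1]
    - [1.0,0.25,0.11,0,0,0,-1]
    - [1.2,0.3,0.11,0,0,0,-1]
    - [1.3,0.32,0.11,0,0,0,-1]
    - [1.3,0.32,0.11,0,0,0,-1]
    - [1.3,0.32,0.11,0,0,0,-1]
    - [1.3,0.32,0.11,0,0,0,-1]
    - [1.3,0.32,0.11,0,0,0,-1]

```text
t: 15.6
ee_pos: [496.4, 166.5, 73.1]
orientation: [0.341, -3.121, 0.003]
ft_force: [0.1, 0.5, -1.4]
width: 27.5
grasp_force: 30.0
```

```bash
python3 tgt.py 12.5 0
```

```text
pos [496.39 166.51  73.07] F [ 0.1  0.5 -1.4] w 27.5 q [ 0.3   0.51  1.94 -0.    0.7  -1.49]
shift cm [1.557 0.375 0.003] turn deg [ 0.1  -0.1   0.01]
```

>>> servo_tool:
  increments:
    - [0.1,0.02,0,0,0,0,-1]
    - [0.2,0.04,0,0,0,0,-1]
    - [0.3,0.06,0,0,0,0,-1]
    - [0.35,0.075,0,0,0,0,-1]
    - [0.4,0.085,0,0,0,0,-1]
    - [0.4,0.085,0,0,0,0,-1]

```text
t: 16.1
ee_pos: [500.7, 167.5, 73.1]
orientation: [0.342, -3.121, 0.002]
ft_force: [-0.5, 0.6, -1.2]
width: 27.2
grasp_force: 30.0
```

>>> servo_tool:
  increments:
    - [0.05,0.01,0,0,0,0,-1]
    - [0.1,0.02,0,0,0,0,-1]
    - [0.15,0.03,0,0,0,0,-1]
    - [0.15,0.03,0,0,0,0,-1]

```text
t: 16.43
ee_pos: [502.2, 167.8, 73.1]
orientation: [0.342, -3.121, 0.002]
ft_force: [0.1, -0.6, -0.6]
width: 27.0
grasp_force: 30.0
```

>>> servo_tool:
  increments:
    - [0.05,0.01,0,0,0,0,-1]
    - [0.1,0.02,0,0,0,0,-1]
    - [0.15,0.03,0,0,0,0,-1]
    - [0.15,0.03,0,0,0,0,-1]

```text
t: 16.77
ee_pos: [503.7, 168.1, 73.1]
orientation: [0.342, -3.121, 0.002]
ft_force: [-0.3, -0.4, -1.4]
width: 27.1
grasp_force: 30.0
```

>>> servo_tool:
  increments:
    - [0.05,0.01,0,0,0,0,-1]
    - [0.1,0.02,0,0,0,0,-1]
    - [0.15,0.03,0,0,0,0,-1]
    - [0.15,0.03,0,0,0,0,-1]

```text
t: 17.1
ee_pos: [505.2, 168.4, 73.1]
orientation: [0.341, -3.121, 0.002]
ft_force: [0.0, -0.7, -0.6]
width: 27.2
grasp_force: 30.0
```

>>> servo_tool:
  increments:
    - [0.1,0.02,0,0,0,0,-1]
    - [0.2,0.04,0,0,0,0,-1]
    - [0.3,0.065,0,0,0,0,-1]
    - [0.3,0.065,0,0,0,0,-1]

```text
t: 17.43
ee_pos: [508.4, 169.0, 73.1]
orientation: [0.342, -3.121, 0.002]
ft_force: [-0.7, -0.1, -0.1]
width: 27.4
grasp_force: 30.0
```

>>> servo_tool:
  increments:
    - [0.1,0.02,0,0,0,0,-1]
    - [0.2,0.04,0,0,0,0,-1]
    - [0.3,0.065,0,0,0,0,-1]
    - [0.3,0.065,0,0,0,0,-1]

```text
t: 17.77
ee_pos: [511.4, 169.7, 73.1]
orientation: [0.342, -3.122, 0.002]
ft_force: [0.1, 0.5, -1.7]
width: 27.3
grasp_force: 30.0
```

>>> servo_tool:
  increments:
    - [0.1,0.02,0,0,0,0,-1]
    - [0.2,0.04,0,0,0,0,-1]
    - [0.3,0.065,0,0,0,0,-1]
    - [0.3,0.065,0,0,0,0,-1]

```text
t: 18.1
ee_pos: [514.3, 170.3, 73.1]
orientation: [0.342, -3.121, 0.002]
ft_force: [0.4, -0.7, -0.8]
width: 27.3
grasp_force: 30.0
```

>>> servo_tool:
  increments:
    - [0.1,0.02,0,0,0,0,-1]
    - [0.2,0.04,0,0,0,0,-1]
    - [0.3,0.065,0,0,0,0,-1]
    - [0.3,0.065,0,0,0,0,-1]

```text
t: 18.43
ee_pos: [517.1, 171.0, 73.1]
orientation: [0.342, -3.121, 0.002]
ft_force: [0.3, 0.9, -1.8]
width: 27.3
grasp_force: 30.0
```

```bash
python3 tgt.py 12.5 -35.5;python3 -c "
from h import *
print(avg(6))"
```

```text
pos [517.15 171.03  73.09] F [ 0.3  0.9 -1.8] w 27.3 q [ 0.3   0.53  1.89 -0.    0.72 -1.49]
shift cm [2.947e+00 6.920e-01 1.000e-03] turn deg [ 0.09 -0.09  0.01]
(array([ 5.17035e+02,  1.70958e+02,  7.30690e+01, -2.45000e-01,
        3.01000e-01, -8.88000e-01,  3.42000e-01, -3.12100e+00,
        2.00000e-03]), array([0.025, 0.021, 0.012, 0.229, 0.423, 0.261, 0.   , 0.   , 0.   ]))
```

>>> servo_tool:
  increments:
    - [0.1,0.022,0,0,0,0,-1]
    - [0.2,0.044,0,0,0,0,-1]
    - [0.2,0.044,0,0,0,0,-1]

```text
t: 18.98
ee_pos: [518.7, 171.4, 72.9]
orientation: [0.341, -3.12, 0.003]
ft_force: [-2.5, 1.0, -1.0]
width: 27.1
grasp_force: 30.0
```

>>> servo_tool:
  increments:
    - [0.1,0.022,0,0,0,0,-1]
    - [0.2,0.044,0,0,0,0,-1]
    - [0.2,0.044,0,0,0,0,-1]

```text
t: 19.23
ee_pos: [520.5, 171.7, 72.8]
orientation: [0.341, -3.12, 0.003]
ft_force: [-3.7, 1.3, -1.4]
width: 27.0
grasp_force: 30.0
```

>>> servo_tool:
  increments:
    - [0.1,0.022,0,0,0,0,-1]
    - [0.2,0.044,0,0,0,0,-1]
    - [0.2,0.044,0,0,0,0,-1]

```text
t: 19.48
ee_pos: [522.6, 172.2, 72.9]
orientation: [0.341, -3.12, 0.003]
ft_force: [-4.1, 0.6, -0.4]
width: 27.2
grasp_force: 30.0
```

>>> servo_tool:
  increments:
    - [0.1,0.022,0,0,0,0,-1]
    - [0.2,0.044,0,0,0,0,-1]
    - [0.2,0.044,0,0,0,0,-1]

```text
t: 19.73
ee_pos: [524.4, 172.6, 72.8]
orientation: [0.341, -3.12, 0.003]
ft_force: [-5.0, 0.5, -0.7]
width: 27.1
grasp_force: 30.0
```

>>> servo_tool:
  increments:
    - [0.1,0.022,0,0,0,0,-1]
    - [0.2,0.044,0,0,0,0,-1]
    - [0.2,0.044,0,0,0,0,-1]

```text
t: 19.98
ee_pos: [526.7, 173.1, 72.9]
orientation: [0.341, -3.12, 0.002]
ft_force: [-3.6, 1.3, -0.8]
width: 27.3
grasp_force: 30.0
```

```bash
python3 tgt.py 12.5 -35.5;python3 -c "
from h import *
print(avg(5))"
```

```text
pos [526.73 173.14  72.9 ] F [-3.6  1.3 -0.8] w 27.3 q [ 0.3   0.54  1.87 -0.    0.73 -1.49]
shift cm [1.989 0.481 0.02 ] turn deg [ 0.1  -0.13  0.01]
(array([ 5.27112e+02,  1.73218e+02,  7.30820e+01, -3.75700e+00,
        1.32700e+00, -8.86000e-01,  3.41000e-01, -3.12100e+00,
        2.00000e-03]), array([0.067, 0.014, 0.036, 0.273, 0.452, 0.34 , 0.   , 0.   , 0.   ]))
```

>>> servo_tool:
  increments:
    - [0.1,0.022,0,0,0,0,-1]
    - [0.2,0.044,0,0,0,0,-1]
    - [0.3,0.066,0,0,0,0,-1]
    - [0.3,0.066,0,0,0,0,-1]

```text
t: 20.57
ee_pos: [529.9, 173.8, 73.0]
orientation: [0.341, -3.121, 0.002]
ft_force: [-3.2, 1.1, -0.7]
width: 27.3
grasp_force: 30.0
```

>>> servo_tool:
  increments:
    - [0.1,0.022,0,0,0,0,-1]
    - [0.2,0.044,0,0,0,0,-1]
    - [0.3,0.066,0,0,0,0,-1]
    - [0.3,0.066,0,0,0,0,-1]

```text
t: 20.9
ee_pos: [534.2, 174.7, 73.4]
orientation: [-0.342, 3.123, -0.002]
ft_force: [-1.9, 2.8, -1.0]
width: 27.2
grasp_force: 30.0
```

>>> servo_tool:
  increments:
    - [0.1,0.022,0,0,0,0,-1]
    - [0.2,0.044,0,0,0,0,-1]
    - [0.3,0.066,0,0,0,0,-1]
    - [0.3,0.066,0,0,0,0,-1]

```text
t: 21.23
ee_pos: [536.9, 175.3, 73.3]
orientation: [0.342, -3.123, 0.002]
ft_force: [-0.6, 1.7, -0.7]
width: 27.2
grasp_force: 30.0
```

>>> servo_tool:
  increments:
    - [0.1,0.022,0,0,0,0,-1]
    - [0.2,0.044,0,0,0,0,-1]
    - [0.3,0.066,0,0,0,0,-1]
    - [0.3,0.066,0,0,0,0,-1]

```text
t: 21.57
ee_pos: [540.1, 176.0, 73.4]
orientation: [-0.342, 3.123, -0.002]
ft_force: [0.9, 1.7, -2.2]
width: 27.3
grasp_force: 30.0
```

>>> servo_tool:
  increments:
    - [0.1,0.022,0,0,0,0,-1]
    - [0.2,0.044,0,0,0,0,-1]
    - [0.3,0.066,0,0,0,0,-1]
    - [0.3,0.066,0,0,0,0,-1]

```text
t: 21.9
ee_pos: [542.9, 176.5, 73.3]
orientation: [0.342, -3.123, 0.002]
ft_force: [2.0, 1.3, -1.4]
width: 27.2
grasp_force: 30.0
```

```bash
python3 tgt.py 12.5 -35.5;python3 -c "
from h import *
print(avg(5))"
```

```text
pos [542.89 176.54  73.27] F [ 2.   1.3 -1.4] w 27.2 q [ 0.29  0.56  1.84 -0.    0.75 -1.49]
shift cm [ 0.373  0.14  -0.017] turn deg [ 0.08 -0.01  0.01]
(array([ 5.42858e+02,  1.76558e+02,  7.33330e+01,  2.08200e+00,
        1.95600e+00, -9.74000e-01,  3.42000e-01, -3.12300e+00,
        2.00000e-03]), array([0.019, 0.018, 0.007, 0.931, 0.633, 0.356, 0.   , 0.   , 0.   ]))
```

>>> servo_tool:
  increments:
    - [0.1,0.022,0,0,0,0,-1]
    - [0.2,0.044,0,0,0,0,-1]
    - [0.2,0.044,0,0,0,0,-1]
    - [0.2,0.044,0,0,0,0,-1]

```text
t: 22.48
ee_pos: [544.0, 176.8, 73.0]
orientation: [0.341, -3.121, 0.003]
ft_force: [1.5, 1.2, -0.7]
width: 27.1
grasp_force: 30.0
```

>>> servo_tool:
  increments:
    - [0.05,0.011,0,0,0,0,-1]
    - [0.1,0.022,0,0,0,0,-1]
    - [0.15,0.032,0,0,0,0,-1]
    - [0.15,0.032,0,0,0,0,-1]

```text
t: 22.82
ee_pos: [544.8, 177.0, 72.8]
orientation: [0.341, -3.12, 0.003]
ft_force: [-1.1, 1.4, -0.7]
width: 27.1
grasp_force: 30.0
```

```bash
python3 tgt.py 12.5 -35.5;python3 -c "
from h import *
print(avg(5))"
```

```text
pos [544.8  177.01  72.8 ] F [-1.1  1.4 -0.7] w 27.1 q [ 0.29  0.56  1.83 -0.    0.76 -1.49]
shift cm [0.181 0.094 0.03 ] turn deg [ 0.13 -0.19  0.01]
(array([ 5.44871e+02,  1.77028e+02,  7.28470e+01, -2.93100e+00,
        8.92000e-01, -7.94000e-01,  3.41000e-01, -3.12000e+00,
        3.00000e-03]), array([0.034, 0.025, 0.02 , 0.341, 0.447, 0.522, 0.   , 0.   , 0.   ]))
```

The axial force rose steadily, dropped as the bow sprang over, pulled, and is now near zero, so the clip is home. I unload it, release and retreat upward.

>>> servo_tool:
  increments:
    - [-0.06,-0.013,0,0,0,0,-1]
    - [-0.06,-0.013,0,0,0,0,-1]
    - [-0.06,-0.013,0,0,0,0,-0.4]
    - [-0.06,-0.013,0,0,0,0,-0.2]
    - [-0.06,-0.013,0,0,0,0,0]
    - [-0.06,-0.013,0,0,0,0,0.3]
    - [-0.06,-0.013,0,0,0,0,0.6]
    - [-0.06,-0.013,0,0,0,0,0.6]
    - [-0.06,-0.013,0,0,0,0,0.6]
    - [-0.06,-0.013,0.5,0,0,0,0.6]
    - [-0.06,-0.013,2,0,0,0,0.6]
    - [-0.06,-0.013,5,0,0,0,0.6]
    - [-0.06,-0.013,9,0,0,0,0.6]
    - [-0.06,-0.013,11,0,0,0,0.6]
    - [-0.06,-0.013,11,0,0,0,0.6]
    - [-0.06,-0.013,11,0,0,0,0.6]
    - [-0.06,-0.013,11,0,0,0,0.6]

```text
t: 24.48
ee_pos: [544.3, 176.9, 182.5]
orientation: [0.341, -3.12, 0.003]
ft_force: [0.9, 0.3, 0.2]
width: 70.5
grasp_force: 0.0
```

```bash
python3 - <<'E'
from h import *
d=snap('wrist','w8.png');o=d['obs'];print(o['t'],o['ee_pos'],o['ft_force'],o['width'],d['E'][:3,3])
A=np.linspace(0,2*np.pi,180,endpoint=False)
for c in((544,177),):
    for z in(80,83):print(z,'coil out',radial(d,c,z,10,19,A,-1),'in',radial(d,c,z,4,11,A,1))
f=np.r_[np.cos(.218),np.sin(.218),0];n=np.r_[-f[1],f[0],0];O=np.r_[544,177,71.]
for k,p in(('coil',O+[0,0,12]),('seat',O+42*f-11*n+[0,0,3]),('tip',O+77.5*f-11*n+[0,0,3]),('axtop',[590,176.3,93])):print(k,proj(d,p).round(1))
g=cv2.cvtColor(d['image'],6)
t=snap('top');s=snap('side')
for nm,q in(('top',t),('side',s)):print(nm,[proj(q,p).round(1).tolist() for p in(O+[0,0,12],O+77.5*f-11*n+[0,0,3])])
c=proj(s,O+[0,0,6]);a=s['image'][int(c[1])-16:int(c[1])+16:2,int(c[0])-20:int(c[0])+40:2].min(2);print(a)
E
```

```text
24.4833 [544.31320644 176.8565973  182.47510617] [0.85180003 0.31586865 0.20130276] 70.5362742212866 [480.42611326 163.5840537  345.60779404]
80 coil out (array([544.14, 179.82]), np.float64(14.36), 114) in (array([543.23, 179.92]), np.float64(7.55), 140)
83 coil out (array([543.48, 179.5 ]), np.float64(14.3), 105) in (array([542.48, 179.71]), np.float64(7.41), 131)
coil [273.7 211.2]
seat [261.4 254.3]
tip [262.  289.4]
axtop [261.1 265.6]
top [[303.6, 182.6], [299.7, 149.1]]
side [[250.8, 195.3], [209.0, 192.6]]
[[129  83  52  51  53  51  45  53  63  67  68  66  67  64  95 116 105  68
   64  66  65  62  54  48  44  39 101 133 159 132]
 [242 235 131  51  52  50  45  45  45  46  48  53  56  57  86 117 114  61
   54  52  47  45  49  48  42  80 219 181 113 105]
 [240 233 158  53  54  49  46  47  50  49  47  45  45  44  66 118 108  50
   49  44  44  45  46  43  51 107 207 238 229 212]
 [221 168 116  55  52  55  72  46  46  47  47  46  46  45  62 115 102  56
   53  47  44  46  44  43  67  83 108 146 144 124]
 [146 129 112  58  52  61 113 100  70  55  42  40  44  41  63 123 114  50
   44 
[... 720 characters left out ...]
135 120  46  91 125 126
  130 130 140 139 130 131 129 123 123 126 128 133]
 [177 160 140 129 161 216 168 147 147 144 148 149 141 122  49  42  93 142
  150 151 152 149 142 139 128 125 130 128 126 133]
 [151 147 131 107  64 111 150 142 155 149 145 137 139 102  40  39  47 126
  145 146 148 154 149 140 133 132 133 131 137 141]
 [ 93  80  58  45  38  71 160 141 147 155 152 140 110  46  42  43  36  88
  135 131 137 140 133 130 129 133 135 135 138 148]
 [ 40  39  38  42  41  51  75  40  57  78  98  78  43  41  41  42  39  66
  126 130 127 123 129 132 135 139 139 142 142 139]
 [127  51  47  49  52  45  41  54  83  91  64  42  38  41  41  43  39  61
  129 131 132 130 137 129 133 128 132 137 127 123]]
```

```bash
python3 - <<'E'
from h import *
d=snap('wrist');g=cv2.cvtColor(d['image'],6)
print('cols',list(range(238,300,2)))
for v in range(196,304,3):print(v,' '.join('%3d'%x for x in g[v,238:300:2]))
A=np.linspace(0,2*np.pi,180,endpoint=False)
for z,ra in((68,(18,26)),):print('ring',radial(d,(590,176),z,*ra,A,-1))
for z in (54,):print('big',radial(d,(590,176),z,41,52,A,-1))
E
```

```text
cols [238, 240, 242, 244, 246, 248, 250, 252, 254, 256, 258, 260, 262, 264, 266, 268, 270, 272, 274, 276, 278, 280, 282, 284, 286, 288, 290, 292, 294, 296, 298]
196  57  56  58  59  59  58  61  61  59  60  60  60  60  62  61  64  95 139 158 174 169 154 136  89  64  59  58  57  57  58  56
199  59  60  60  61  60  61  61  62  63  62  63  63  63  64 111 168 187 203 213 216 214 214 210 204 187 122  66  61  59  59  58
202  60  61  63  61  62  63  65  77  87  91  90  96 103 143 183 207 223 216 199 184 169 178 193 206 212 207 167  76  61  62  62
205  63  63  74 103 131 151 166 170 171 171 171 168 168 184 212 223 200 169 163 149 128  89  75 133 192 211 210 159  67  63  63
208 109 151 168 168 166 162 155 141 124 120 118 116 164 202 223 205 151 151 156 163 167 170 163 134 159 200 215 199 106  65  67
211 247 217 151 120  95  79  77  73  72  74  81 103 179 209 218 185  80  83  89  96 120 145 161 163 168 190 216 207 120  67  68
214 237 164  93  88  90  89  91  93  91  93  92 106 184 208 217 185  86  74  74  76  75  73  79 114 177 198 220 205 147  71  68
217  88  88  89  90  91  92  92  91  92  90
[... 3077 characters left out ...]
255 255 252 255 255 255 255 255 253 247 255 255 227  88  89  89  88  87  84  78
292  82  82  82  84  82  84  87  99 130 154 225 255 255 208 191 178 166 126  95  86  88  87  85  86  87  86  84  82  79  78 102
295  83  84  84  84  85  86  87  86  88  88  86  87  86  86  88  89  88  89  89  88  89  87  87  87  87  85  86  84  85  84  84
298 100 100 101 102 102 104 102 103 103 103 105 104 104 103 104 104 104 103 104 104 104 102 104 103 103 102 102 102 102 101 101
301  92  92  92  93  92  94  94  93  93  92  93  93  93  94  95  93  93  94  93  93  93  94  93  93  93  92  91  91  90  91  92
ring (array([590.07, 175.89]), np.float64(22.42), 106)
big (array([589.47, 175.53]), np.float64(46.15), 151)
```

```bash
python3 - <<'E'
from h import *
d=snap('wrist')
a,b,t=[onz(d,*p,74)[:2] for p in((264.2,229),(261.2,283),(261,293.3))]
c=onz(d,277.5,210.5,80)[:2]
u=(b-a)/np.linalg.norm(b-a);print('leg',a,b,'yaw',np.degrees(np.arctan2(u[1],u[0])),'tip',t,'seat',t-35.5*u,'coil->tip along',(t-c)@u,'perp',u[0]*(t-c)[1]-u[1]*(t-c)[0])
E
```

```text
leg [562.94474578 172.69324095] [614.73751809 180.76619703] yaw 8.8594224002313 tip [625.44467218 182.7704576 ] seat [590.36821608 177.30307911] coil->tip along 82.02882723871792 perp -9.990659335013563
```

```bash
python3 -c "
from workcell import ctrl
print(ctrl.close_job())"
```

```text
the job is handed in; nothing more can be done
None
```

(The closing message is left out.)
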